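Let the larger bearing ball out of its dispenser

TASK

Two identical dispensers stand on the trolley, each holding a steel ball behind a gate; let the larger of the two balls out into its catch tray by pressing down the round pad on that dispenser's rocking lever, and keep it pressed until the ball has rolled into the tray. Then let the lever come back up so that the gate is shut again. Touch neither the balls nor the gates, leave the other dispenser's lever alone, and do not disturb the things lying around.

Things in the scene. Friction and masses are not known exactly. Their poses are not given: they have to be found in the camera images.
- large_dispenser: fixed ball dispenser with the larger ball; both dispensers are built alike. Origin: underside, right below the lever's pivot (68 mm up, between two cheeks 80 mm high); z up. A steel lever runs along x: press pad at x = -85 mm, gate blade at x = +85 mm. A black track, 30 mm wide, at x = 85 mm slopes down to -y; the ball waits at y = +16 mm against the gate (y = 0). Extent: x -103 to 117, y -98 to 51 mm.
- large_tray (a point): centre of the inner floor (11 mm above the trolley) of the black open catch tray, 64 x 62 mm, rim 42 mm high, of the dispenser with the larger ball. Once the gate is up the ball rolls along the dispenser's -y into it.
- large_pad (a point): centre of the top face of the round black rubber press pad (34 mm across) on the lever of the dispenser with the larger ball; 74 mm above the trolley at rest, the highest part around it, sinking about 30 mm at full travel. z of this point is normal to the pad.
- large_lever (a joint): rocking lever of the dispenser with the larger ball, rad: 0 = at rest, gate shut; grows as the pad is pressed down and the gate lifts; stop at 0.36. The large ball gets past from about 0.25 (pad about 21 mm down). A spring returns it: about 3 N at the pad to start, 5 N at full travel.
- large_gate_edge (a point): aluminium gate blade, 30 mm wide, 4 mm thick, 33 mm high, hanging from the far end of the lever across the track of the dispenser with the larger ball; this point is the middle of its lower edge, 35 mm above the trolley when shut
- small_dispenser: fixed ball dispenser with the smaller ball; both dispensers are built alike. Origin: underside, right below the lever's pivot (68 mm up, between two cheeks 80 mm high); z up. A steel lever runs along x: press pad at x = -85 mm, gate blade at x = +85 mm. A black track, 30 mm wide, at x = 85 mm slopes down to -y; the ball waits at y = +10 mm against the gate (y = 0). Extent: x -103 to 117, y -98 to 51 mm.
- small_tray (a point): centre of the inner floor (11 mm above the trolley) of the black open catch tray, 64 x 62 mm, rim 42 mm high, of the dispenser with the smaller ball. Once the gate is up the ball rolls along the dispenser's -y into it.
- small_pad (a point): centre of the top face of the round black rubber press pad (34 mm across) on the lever of the dispenser with the smaller ball; 74 mm above the trolley at rest, the highest part around it, sinking about 30 mm at full travel. z of this point is normal to the pad.
- small_lever (a joint): rocking lever of the dispenser with the smaller ball, rad: 0 = at rest, gate shut; grows as the pad is pressed down and the gate lifts; stop at 0.36. The large ball gets past from about 0.25 (pad about 21 mm down). A spring returns it: about 3 N at the pad to start, 5 N at full travel.
- small_gate_edge (a point): aluminium gate blade, 30 mm wide, 4 mm thick, 33 mm high, hanging from the far end of the lever across the track of the dispenser with the smaller ball; this point is the middle of its lower edge, 35 mm above the trolley when shut
- large_ball_center (a point): centre of the larger steel ball, 26 mm across, 72 g; 45 mm above the trolley while it waits, about 24 mm once in the catch tray
- large_ball: the larger steel ball itself (its origin is a point on its surface that turns with it: use point large_ball_center)
- small_ball_center (a point): centre of the smaller steel ball, 14 mm across, 11 g; stays in its dispenser
- small_ball: the smaller steel ball itself (its origin turns with it: use point small_ball_center)
- headshell: chrome headshell, about 60 x 30 mm, 14 mm high, lying loose; origin under its middle; a bystander, not part of the job
- stylus_guard: blue hard silicone stylus guard, 24 x 18 mm, 14 mm high, loose; origin under its centre; a bystander, not part of the job
- hex_driver: short hex driver, 110 mm long, 22 mm thick handle, lying loose along its x axis; origin under its middle; a bystander, not part of the job
- cartridge_tray: loose black ABS cartridge tray, 150 x 100 mm, 25 mm high, three compartments; origin under its centre; a bystander, not part of the job
- screw_jar: clear jar with steel cap, 52 mm across, 60 mm high, loose; origin under its centre; a bystander, not part of the job
- counterweight: steel tonearm counterweight, 38 mm across, 26 mm high, loose; origin under its centre; a bystander, not part of the job
Mind the look-alikes: they are no part of the job. What is shaped like the large_ball but black, red or turquoise is not meant.

How it is judged:
By the outcome, as a careful person would: the job done as asked, in the order asked, and still so for the second after the job is handed in, with the robot touching nothing.
It also fails if it takes over 35 s, if anything falls off the work surface, if the arm or the gripper's body presses on something with over 40 N, if the wrist force passes 120 N, or if a joint passes its speed limit or range.

ROBOT

A 6-joint arm with a two-finger parallel gripper is mounted at the origin on the work surface. World frame = base frame: x ahead of the robot, y to its left, z up, the work surface at z = 0. Lengths are in m, angles in rad, forces in N, time in s.
With the tool pointing down it reaches from about 0.25 to 0.775 m from the base axis. Payload 4 kg.
Tool frame: the origin (TCP) lies midway between the tips of the shut fingers; the grasp point (between the pads) lies 19 mm behind it; z points along the fingers, x is the direction in which the jaws open and shut, and the axes are right-handed (so a half turn about z gives the same grasp; the last joint's range is limited). The gripper opens to 94 mm and grips with 3 to 60 N. Pads are 16 mm wide; open, the fingers measure 119 mm over their backs; the gripper's body (75 mm by 177 mm) begins 78 mm behind the grasp point.
Start: joints at [-1.354, 0.087, 1.371, -0, 1.684, -0.103], TCP at [0.173, -0.522, 0.206] pointing down, gripper open.
Joint ranges: [-3.1, 3.1], [-0.76, 2.03], [0.27, 2.55], [-1.08, 4.22], [0.17, 2.65], [-2.57, 2.57]. Speed limits (rad/s): [2.79, 2.79, 3.14, 3.14, 3.14, 3.14].

INTERFACE

Orientations are given as [roll, pitch, yaw] about the fixed x, y, z axes, in that order (R = Rz(yaw) Ry(pitch) Rx(roll)).
In Python, from bench import * gives the robot as it stands.
- The arm moves only by the tool send_rows, never from a script. Its argument "rows" is one flat list of numbers, 7 for each row, row after row: the shift along the world's x, y, z in mm, then the turn, a rotation vector about the world's x, y, z in degrees, then the opening, from 0 (shut) to 1 (fully open). A call has exactly 8 rows; each row shifts and turns the commanded pose from where the row before left it; what a row does not reach is not made up. A row lasts 1/8 s, in which the tool goes at most 62.5 mm and 10.7 degrees, less where a joint would pass 70% of its speed; a pose out of reach is approached as far as the arm can. A call is refused whole if a number of a shift passes 62.5 or a number of a turn 10.7, either way. A call with a gripper value outside its range is refused whole. The fingers move at their own pace and stop on an object; the grip force is fixed at half the most. Time passes only in rows, so rows that do not move let the fingers close, or fill a call up. It gives the time, the measured TCP pose, the force and the opening at its end, in the units of the state.
- get_obs(): the state, without advancing time (a new reading comes with each control period).
- snapshot(name): name is "scene" or "top" or "wrist"; returns a dict with "color" (420x560x3 uint8, red, green, blue), "intrinsics" (3x3 intrinsics, pixels), "rvec" (rotation vector, rad) and "tvec" (3), from world to camera coordinates, as OpenCV has them; the wrist camera has in their place "T_tool_cam" (4x4, takes a point from camera to tool coordinates, whose origin is the TCP and whose axes are the tool frame's). Camera axes: x right, y down, z forward; pixel columns grow to the right and rows downward; lengths in m; the calibration is good to about 2 mm. A picture is of the moment at which its call begins: read the wrist's pose just before it. There is no depth.
- close_job(): hands the job in, once; it reports no verdict.
The state is a dict: "time": time; "joint_positions": joint angles; "qvel": joint speeds; "joint_torque": joint torques, N m; "tool_pos": TCP position; "ee_rot": TCP orientation; "wrist_force": force on the tool from outside, world axes, zero at the start; "wrist_torque": the same for the moment, N m; "width": finger opening in m.
Only numpy, scipy, OpenCV 4.12 (cv2) and the standard library are available. Lean on these libraries where they do the work, as an engineer would, in place of code of your own. Each camera call takes 0.05 s, during which the arm holds its last target.

## Working session

There is one attempt and no reset: what is moved stays moved. The work goes in short steps, Python scripts to look and compute and a tool call to move; the robot and the scene stay as the last step left them, time stands still between calls to the robot, and variables do not carry over. Pictures are saved under pics/ and viewed, and the job is handed in when it is done.

Besides the shell and the picture viewer there is one more tool, called after ">>>" by a JSON object that holds its "name" and its "arguments". send_rows: Moves the arm, as the interface text tells. Its arguments: {"type":"object","properties":{"rows":{"type":"array","items":{"type":"number"}}},"required":["rows"]}

```bash
mkdir -p pics
cat > h.py <<'E'
from bench import *
import numpy as np, cv2, pickle
def save(n,tag):
    o=get_obs(); s=snapshot(n); cv2.imwrite(f'pics/{tag}.png',cv2.cvtColor(s['color'],cv2.COLOR_RGB2BGR)); pickle.dump((o,s),open(f'pics/{tag}.pkl','wb')); return o,s
def load(tag): return pickle.load(open(f'pics/{tag}.pkl','rb'))
def ray(s,u,v,o=None):
    K=np.array(s['intrinsics']); R=cv2.Rodrigues(np.array(s['rvec'],float))[0]; t=np.array(s['tvec']).ravel()
    return -R.T@t, R.T@np.linalg.inv(K)@[u,v,1]
def onz(s,u,v,z):
    c,d=ray(s,u,v); return c+d*(z-c[2])/d[2]
def proj(s,P):
    return cv2.projectPoints(np.array(P,float).reshape(-1,3),np.array(s['rvec'],float),np.array(s['tvec'],float),np.array(s['intrinsics']),None)[0].reshape(-1,2)
E
python3 - <<'E'
from h import *
for n in('scene','top'):
    o,s=save(n,n+'0')
    print(n,ray(s,280,210))
print(o)
E
```

```text
scene (array([ 1.16972985, -0.10816028,  0.80523365]), array([-0.66854813,  0.018751  , -0.74350408]))
top (array([ 0.34537203, -0.08687779,  1.1008994 ]), array([ 0.14838436,  0.03676118, -0.98830604]))
{'time': 0.05, 'joint_positions': array([-1.35409996e+00,  8.79488596e-02,  1.37217523e+00, -1.99051851e-05,
        1.68356169e+00, -1.03103361e-01]), 'qvel': array([ 0.00075216,  0.00027198, -0.00169161, -0.00127268,  0.00125288,
       -0.00018293]), 'joint_torque': array([ 1.66406764e-03, -3.41539907e+01, -3.03596592e+01,  7.20503018e-02,
        3.04991927e-02, -8.82595305e-05]), 'tool_pos': array([ 0.17278416, -0.52161813,  0.20434759]), 'ee_rot': array([-3.14139691e+00,  2.08404735e-03, -1.25099862e+00]), 'wrist_force': array([-0.48605679, -0.33371651, -0.02738867]), 'wrist_torque': array([ 0.0623554 , -0.00722848, -0.03713541]), 'width': 0.09390747035835971}
```

View pics/scene0.png

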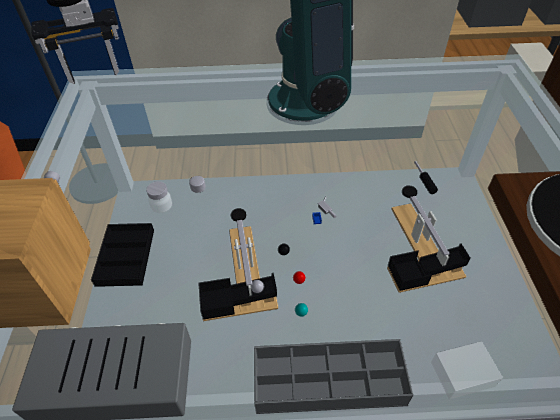

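View pics/top0.png

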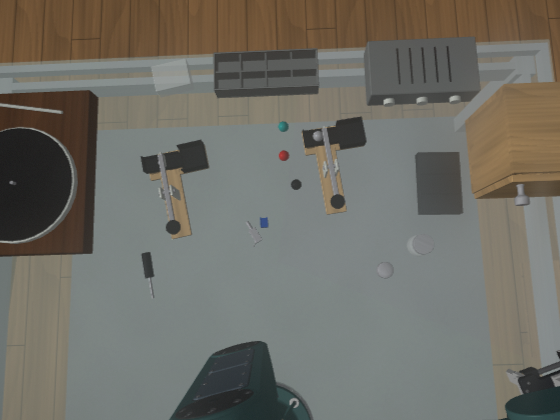

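Run:
```python
from h import *
a=cv2.imread('pics/scene0.png');b=cv2.imread('pics/top0.png')
f=lambda i,x,y,w,h:cv2.resize(i[y:y+h,x:x+w],(400,300),interpolation=cv2.INTER_CUBIC)
cv2.imwrite('pics/z.png',np.vstack([np.hstack([f(a,190,200,133,100),f(a,370,190,133,100)]),np.hstack([f(b,280,115,133,100),f(b,120,135,133,100)])]))
o,s=load('top0')
_,s2=load('scene0')
for z,ps in ((.074,[(338,201),(173,227)]),(.045,[(318,136)]),(0.04,[(339,119),(363,117),(366,144),(345,149)])):
  for p in ps: P=onz(s,*p,z);print(z,p,P.round(4),proj(s2,P))
P=onz(s2,238,214,.074);print(P)
P=onz(s2,258,287,.045);print(P)
```

```text
0.074 (338, 201) [ 0.5158 -0.1825  0.074 ] [[236.94426982 213.05724301]]
0.074 (173, 227) [0.4685 0.199  0.074 ] [[408.22247433 190.05438896]]
0.045 (318, 136) [ 0.6816 -0.1447  0.045 ] [[255.9571714  285.30347657]]
0.04 (339, 119) [ 0.7241 -0.1978  0.04  ] [[228.34964276 307.04310937]]
0.04 (363, 117) [ 0.7268 -0.2564  0.04  ] [[197.4097551  309.70907281]]
0.04 (366, 144) [ 0.6585 -0.2597  0.04  ] [[198.32134524 279.42676266]]
0.04 (345, 149) [ 0.648  -0.2086  0.04  ] [[224.1683684 273.8963087]]
[ 0.51864985 -0.18018713  0.074     ]
[ 0.68567942 -0.14073095  0.045     ]
```

View pics/z.png

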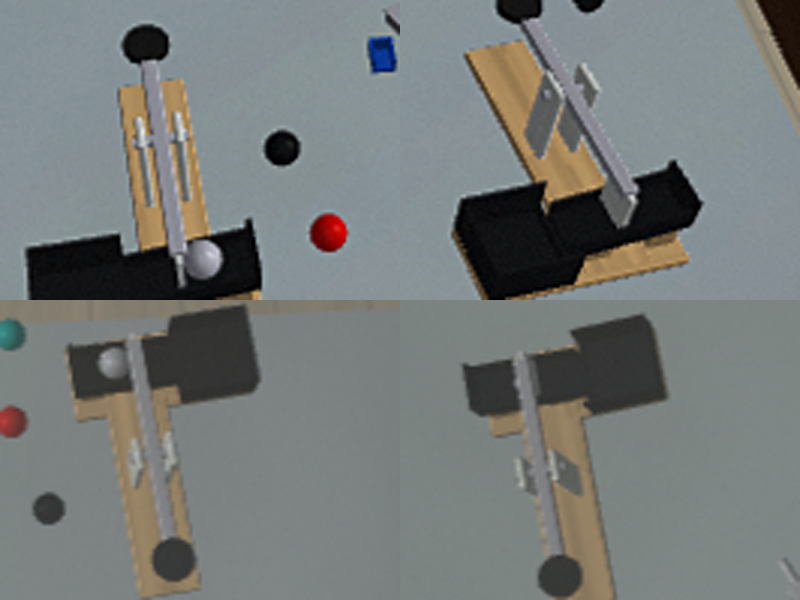

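Picture: the large ball sits in the dispenser on the right of the top view. Its pad is at top (338,201) and scene (238,214), and the ball is at top (318,136). Both views put the pad within 4 mm of (0.517, -0.181). The pad-to-ball distance comes out at 170 mm against the expected 171 mm. I'm shutting the fingers and moving above the pad.

>>> {"name": "send_rows", "arguments": {"rows": [40,40,0,0,0,0,0,40,40,0,0,0,0,0,40,40,0,0,0,0,0,40,40,0,0,0,0,0,40,40,0,0,0,0,0,40,40,0,0,0,0,0,40,40,0,0,0,0,0,40,40,0,0,0,0,0]}}

```text
time: 1.1
tool_pos: [0.4938, -0.2005, 0.205]
ee_rot: [3.141, 0.0, -1.251]
wrist_force: [0.4, 0.2, 0.1]
width: 0.0176
```

Run:
```python
from h import *
o,s=save('wrist','w1'); print(o['time'],o['tool_pos'],o['ee_rot'],o['width'],o['wrist_force'])
from scipy.spatial.transform import Rotation as R
T=np.eye(4);T[:3,:3]=R.from_euler('xyz',o['ee_rot']).as_matrix();T[:3,3]=o['tool_pos']
C=T@s['T_tool_cam']; p=np.linalg.inv(C)@[.517,-.181,.074,1]; q=s['intrinsics']@p[:3]; print(q[:2]/q[2])
```

```text
1.1 [ 0.4937578  -0.20052708  0.2050131 ] [ 3.14098661e+00  2.49370081e-04 -1.25101560e+00] 0.017607957659776706 [0.4169671  0.15627447 0.0842544 ]
[263.69561135 175.88321964]
```

View pics/w1.png

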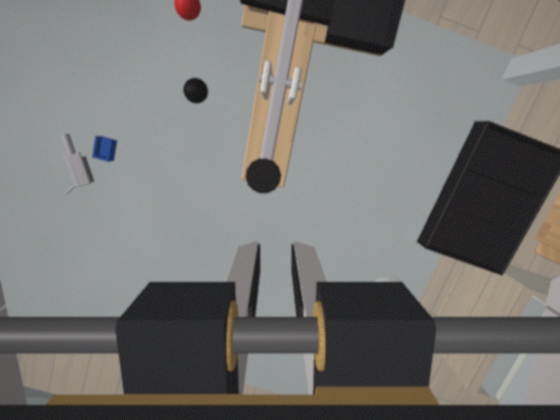

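The wrist view shows the pad at (263,175), and my projection was (263.7,175.9), so the position agrees. Next I go over the pad, then down.

>>> {"name": "send_rows", "arguments": {"rows": [23,20,0,0,0,0,0,0,0,-35,0,0,0,0,0,0,-45,0,0,0,0,0,0,-35,0,0,0,0,0,0,-5,0,0,0,0,0,0,0,0,0,0,0,0,0,0,0,0,0,0,0,0,0,0,0,0,0]}}

```text
time: 2.15
tool_pos: [0.5169, -0.1827, 0.0874]
ee_rot: [-3.139, -0.002, -1.251]
wrist_force: [-0.3, -0.0, 0.3]
width: 0.0006
```

Run:
```python
from h import *
o,s=save('wrist','w2'); print(o['time'],o['tool_pos'],o['width'],o['wrist_force'])
a=s['color'][...,::-1]; b=save('scene','s2')[1]['color'][...,::-1]
cv2.imwrite('pics/z2.png',np.hstack([cv2.resize(a,(400,300)),cv2.resize(b[180:330,170:370],(400,300))]))
```

```text
2.15 [ 0.51691425 -0.18266102  0.08736155] 0.0006169133877281503 [-0.30392177 -0.03855607  0.26086436]
```

View pics/z2.png

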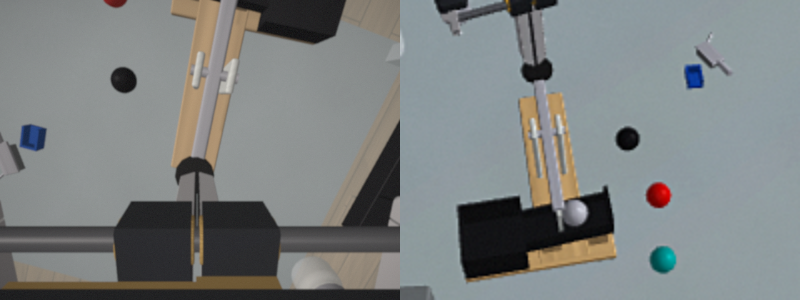

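The shut fingers are centred about 13 mm above the pad, so I press 37 mm down and hold.

>>> {"name": "send_rows", "arguments": {"rows": [0,2,-9,0,0,0,0,0,0,-8,0,0,0,0,0,0,-8,0,0,0,0,0,0,-7,0,0,0,0,0,0,-5,0,0,0,0,0,0,0,0,0,0,0,0,0,0,0,0,0,0,0,0,0,0,0,0,0]}}

```text
time: 3.25
tool_pos: [0.5169, -0.1802, 0.0492]
ee_rot: [-3.139, -0.001, -1.251]
wrist_force: [0.5, 0.5, 5.1]
width: 0.0003
```

Run:
```python
from h import *
o,s=save('scene','s3'); print(o['time'],o['tool_pos'],o['width'],o['wrist_force'])
b=s['color'][...,::-1]
cv2.imwrite('pics/z3.png',cv2.resize(b[180:330,170:370],(800,600)))
```

```text
3.25 [ 0.51691096 -0.18017056  0.04916514] 0.0002809360406098716 [0.51410847 0.47971312 5.10480366]
```

View pics/z3.png

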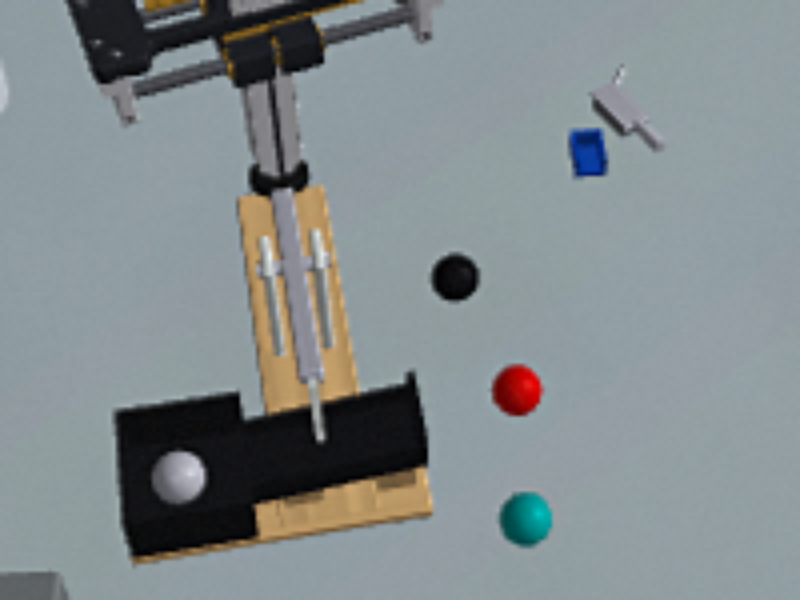

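The ball is in the tray, at crop (180,476), with the gate up and 5 N on the pad. I'll hold briefly to confirm it stays there, then raise slowly.

>>> {"name": "send_rows", "arguments": {"rows": [0,0,0,0,0,0,0,0,0,0,0,0,0,0,0,0,0,0,0,0,0,0,0,0,0,0,0,0,0,0,0,0,0,0,0,0,0,4,0,0,0,0,0,0,5,0,0,0,0,0,0,5,0,0,0,0]}}

```text
time: 4.3
tool_pos: [0.5151, -0.1803, 0.0625]
ee_rot: [3.14, 0.0, -1.251]
wrist_force: [-1.9, -0.0, 4.5]
width: 0.0003
```

>>> {"name": "send_rows", "arguments": {"rows": [0,0,5,0,0,0,0,0,0,5,0,0,0,0,0,0,5,0,0,0,0,0,0,10,0,0,0,0,0,0,30,0,0,0,0,0,0,40,0,0,0,0,0,0,30,0,0,0,0,0,0,0,0,0,0,0]}}

```text
time: 5.3
tool_pos: [0.5177, -0.1806, 0.1908]
ee_rot: [-3.136, -0.004, -1.251]
wrist_force: [-0.6, -0.2, -0.3]
width: 0.0006
```

>>> {"name": "send_rows", "arguments": {"rows": [0,0,0,0,0,0,0,0,0,0,0,0,0,0,0,0,0,0,0,0,0,0,0,0,0,0,0,0,0,0,0,0,0,0,0,0,0,0,0,0,0,0,0,0,0,0,0,0,0,0,0,0,0,0,0,0]}}

```text
time: 6.3
tool_pos: [0.5159, -0.1802, 0.1876]
ee_rot: [-3.142, -0.0, -1.251]
wrist_force: [0.2, 0.2, 0.9]
width: 0.0004
```

Run:
```python
from h import *
o,s=save('scene','s4'); print(o['time'],o['tool_pos'],o['wrist_force'])
b=s['color'][...,::-1]; t=save('top','t4')[1]['color'][...,::-1]
cv2.imwrite('pics/z4.png',np.hstack([cv2.resize(b[180:330,170:370],(400,300)),cv2.resize(b,(400,300))]))
a=load('scene0')[1]; g=load('top0')[1]
P=onz(s,170+180/4,180+476/4,.024);print('ball',P)
```

```text
6.3 [ 0.51592152 -0.18015278  0.18755557] [0.22769518 0.15211735 0.87399718]
ball [ 0.6954573  -0.22657799  0.024     ]
```

View pics/z4.png

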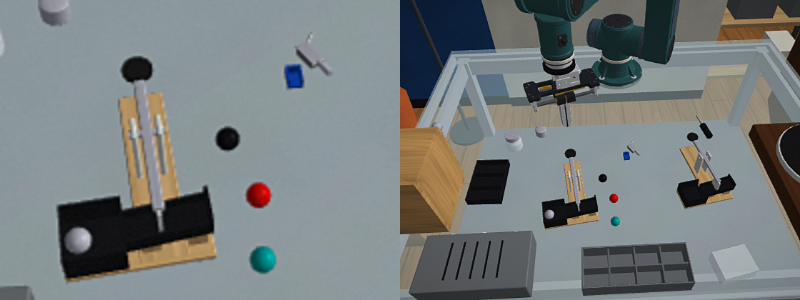

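The pad is back at scene (238,215), its rest position. The ball is in the tray, the gripper is clear, and the surrounding objects haven't moved.

```bash
python3 -c "
from bench import *
print(close_job())"
```

```text
the job is handed in; nothing more can be done
None
```

The larger ball is in its catch tray, the lever is back up with the gate shut, and the job is handed in (about 6.3 s on the robot's clock).

- **Press:** I pushed the pad down about 25 mm with the shut fingers, with about 5 N on the wrist. I kept it down until the picture showed the ball in the tray, then eased up slowly.
- **Ball:** it now sits at about (0.695, -0.227), inside the tray.
- **Lever and gate:** the pad is back within about 1 px of its starting position in the scene camera, so the gate should be shut. I judged this from the pad and did not measure the gate's edge.
- **Surroundings:** in the last picture the other dispenser and the loose items look unmoved by eye. The gripper is about 110 mm above the pad, touching nothing.

No check failed. The scene and top cameras differed by 3–4 mm on where the pad was, and the wrist camera agreed with the position I used to within 1 px.

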